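# Drag the ring gauge out of the T-slot with the hooked pick and hang the pick up

### The arm

A 6-joint arm with a two-finger parallel gripper is mounted at the origin on a cart in front of the work surface, level with it; the furniture and walls round the work are solid. World frame = base frame: x ahead of the robot, y to its left, z up, the work surface at z = 0. Lengths are in m, angles in rad, forces in N, time in s.
With the tool pointing down it reaches from about 0.35 to 0.95 m from the base axis. Payload 17.4 kg.
Tool frame: the origin (TCP) lies midway between the tips of the shut fingers; the grasp point (between the pads) lies 19 mm behind it (tcp_to_grasp is the z of the grasp point in the tool frame, in m); z points along the fingers, y is the line along which they close (so a half turn about z gives the same grasp; the last joint's range is limited). The gripper opens to 93 mm and grips with 3 to 60 N. Pads are 15 mm wide; open, the fingers measure 128 mm over their backs; the gripper's body (75 mm by 188 mm) begins 65 mm behind the grasp point.
Start: joints at [-1.225, 0.116, 1.442, -0, 1.584, -0.038], TCP at [0.253, -0.626, 0.219] pointing down, gripper open.
Joint ranges: [-2.83, 2.83], [-0.83, 2.19], [0.07, 2.5], [-1.14, 4.28], [0.01, 3], [-2.97, 2.97]. Speed limits (rad/s): [1.89, 1.89, 2.22, 3.14, 3.14, 3.14].

### API

Orientations are given as a unit quaternion [w, x, y, z].
In Python, from rig import get_state, camera, close_job, regions_of, pinpoint, tcp_to_grasp gives the robot as it stands.
- The arm moves only by the shell command python3 -m handwheel 'ROWS'. ROWS is JSON, a list that holds one entry, the list of rows, each a list of 7 numbers: the closure in counts, from 0 (fully open) to 255 (shut), then the shift along the world's x, y, z in cm, then the turn, a rotation vector about the world's x, y, z in degrees. In form: [[[fingers, tx, ty, tz, ax, ay, az], ...]]. A call has 1 to 20 rows; each row shifts and turns the commanded pose from where the row before left it; what a row does not reach is not made up. A row lasts 1/8 s, in which the tool goes at most 62.5 mm and 10.7 degrees, less where a joint would pass 70% of its speed; a pose out of reach is approached as far as the arm can. A call with a gripper value outside its range is refused whole. The fingers move at their own pace and stop on an object; the grip force is fixed at half the most. Time passes only in rows, so rows that do not move let the fingers close. It gives the time, the measured TCP pose, the force, the opening and the grip force at its end, in the units of the state.
- get_state(): the state, without advancing time (a new reading comes with each control period).
- camera(name): name is "scene" or "top" or "wrist"; returns a dict with "pixels" (480x640x3 uint8, blue, green, red), "fx", "fy", "cx", "cy" (pixels), "R" (3x3) and "t" (3): a world point X has camera coordinates R X + t; the wrist camera has in their place "tool_from_camera" (4x4, takes a point from camera to tool coordinates, whose origin is the TCP and whose axes are the flange's). Camera axes: x right, y down, z forward; pixel columns grow to the right and rows downward; lengths in m; the calibration is good to about 2 mm. A picture is of the moment at which its call begins: read the wrist's pose just before it. There is no depth.
- close_job(): hands the job in; it is judged then, once.
Trained networks look in a picture, given as the dict that the camera call returned (one of the last four; its "shot" number tells which), for a name from the list of things; names that differ only in an ending like _2 or _b are one class to them, and where a whole thing is asked for, a point or a joint stands for the part that bears it (a point fixed in the world has none). Each returns a list of dicts, best first, with "confidence" (0 to 1); they miss things now and then, are a little off and sometimes report something else, mostly with a low value. They report only what shows in the picture. A call takes as long as a camera call.
- regions_of(thing, picture): "region" (480x640 bool, what is visible of it) and "xy" ([column, row] in pixels, amid what is visible of it).
- pinpoint(thing, picture): "xy" ([column, row] in pixels: a listed point, or the origin of a listed thing).
The state is a dict: "time": time; "joints": joint angles; "joint_vel": joint speeds; "joint_efforts": joint torques, N m; "ee_pos": TCP position; "orientation": TCP orientation; "wrist_force": force on the tool from outside, world axes, zero at the start; "moment": the same for the moment, N m; "gripper_width": opening from 0.0 (shut) to 1.0 (fully open); "grasp_force": force on a finger pad.
Only numpy, scipy, OpenCV 4.12 (cv2) and the standard library are available. Lean on these libraries where they do the work, as an engineer would, in place of code of your own. Each camera call takes 0.05 s, during which the arm holds its last target. There are 200 camera calls.

### The job

The ring gauge has slid into the T-slot block, where fingers cannot get at it. Put the hooked end of the pick into its bore and drag it out through the open end until the whole gauge is well clear of the block and lies flat on the bench; do not touch the gauge with the gripper. Then hang the pick by its loop on the hook of the stand, in front of the roll of tape already hanging there, which must stay hanging, and do not disturb the bottle, the stamp or the toggle clamp.

Things in the scene. Friction and masses are not known exactly. Their poses are not given: they have to be found in the camera images.
- slot_block: dark steel T-slot block fixed to the bench, 150 (x) by 94 (y) by 34 mm high; origin: centre of its underside. Slot along x: a channel 66 mm wide, 24 mm high, floor = bench; above it two 10 mm thick lips leave a gap 18 mm wide over y = 0, open from above. The -x end is fully open; the +x end is closed below the lips by a 10 mm wall. Flat screw heads stand 3 mm above the lips
- slot_mouth (a point): middle of the slot's open end, 12 mm above the bench; block frame (-75, 0, 12) mm; its axes are the block's, so the way out is along -x
- gauge_center (a point): centre of the steel ring gauge, 58 mm outside diameter, 18 mm thick, lying flat (z up) in the channel under the lips; the bore looks 25 mm wide but has only 17 mm free: keep the pin within 5 mm of the centre. About 0.2 kg. It is just clear of the block when its centre is 104 mm along -x from the block's origin
- pick_grip (a point): gripping point of the hooked pick, 16 mm above the handle's underside. The pick stands on the bench, z up, x from handle to hooked end; 0.16 kg, 208 mm long. Handle: black bar 22 mm wide (y), 32 high, from 30 mm behind this point to 75 mm ahead. A 6 mm bar goose-neck leaves its front, is 46 mm above the underside (bar centre) from 101 mm ahead on, and turns straight down 175 mm ahead
- pick_tip (a point): lower end of the downturned hooked end of the pick: a 6 mm round pin, upright, 40 mm long, its end level with the handle's underside; 175 mm ahead (x) of pick_grip
- pick_loop (a point): top of the opening of the pick's hanging loop (7 mm bar standing on the handle in the pick's x-z plane), 55 mm ahead of pick_grip, 62.5 mm above the handle's underside; the opening is 32 to 62.5 mm above the underside, 27 mm long at its widest, passed through along the pick's y. The pick balances about here and hangs nearly level
- hook_stand: steel stand fixed to the bench; origin on the bench under its thin post. Base plate 110 by 90 by 8 mm, x = -70 to +40 mm. The hook is an 8 mm round bar, centre at z = 140 mm, from the post along -x to x = -118 mm, then rising at 45 degrees to the tip at x = -128, z = 150 mm. Free in front of the tape: about x = -50 to -118 mm
- hook_tip (a point): tip of the hook (centre of its round end, 4 mm radius); axes are the stand's
- tape_center (a point): centre of the roll of tape that hangs upright on the back part of the hook (bar through its 70 mm hole, roll 94 mm across, 19 mm wide, loose, 70 g)
- bottle_mid (a point): white wash bottle with red cap, bystander, standing near the slot block, round body 62 mm across, 122 mm high plus a thin spout to 179 mm; this point is on its axis 60 mm up
- stamp_mid (a point): small black hand stamp, bystander, standing near the slot block, 24 mm across, 63 mm high; this point is its middle
- clamp_mid (a point): toggle clamp with red handle, bystander beside the stand, base 50 mm by 75 mm, 122 mm by 50 mm overall, 129 mm high; this point is 50 mm above the bench over its origin
- cable_end (a point): end of a thin black cable fixed to the bench: over 17 mm either way in x from this point it rises up to 18 mm above the bench, 10 mm wide; beyond that it lies flat, 4 mm high, running away from the robot and to the left. Fingers must not come down on it

How it is judged:
By the outcome, as a careful person would: the job done as asked, in the order asked, and still so for the second after the job is handed in, with the robot touching nothing.
It also fails if it takes over 56 s, if anything falls off the work surface, if the arm or the gripper's body presses on something with over 40 N, if the wrist force passes 120 N, or if a joint passes its speed limit or range.

## Working session

There is one attempt and no reset: what is moved stays moved. The work goes in short steps, Python scripts to look and compute and a shell command to move; the robot and the scene stay as the last step left them, time stands still between calls to the robot, and variables do not carry over. Pictures are saved under pics/ and viewed, at most 10 in all, crops included, and the job is handed in when it is done.

```bash
mkdir -p pics; cat > h.py <<'E'
import numpy as np,cv2
from rig import *
def ray(c,uv):
    d=np.array([(uv[0]-c["cx"])/c["fx"],(uv[1]-c["cy"])/c["fy"],1.]);R=np.array(c["R"]);t=np.array(c["t"])
    return -R.T@t,R.T@d
def atz(c,uv,z):
    o,d=ray(c,uv);return o+d*(z-o[2])/d[2]
def tri(cs,uvs):
    A=np.zeros((3,3));b=np.zeros(3);rs=[]
    for c,u in zip(cs,uvs):
        o,d=ray(c,u);d=d/np.linalg.norm(d);P=np.eye(3)-np.outer(d,d);A+=P;b+=P@o;rs.append((o,P))
    X=np.linalg.solve(A,b);return X,[np.linalg.norm(P@(X-o)) for o,P in rs]
E
python3 - <<'E'
from h import *
s=camera("scene");t=camera("top")
cv2.imwrite("pics/s1.png",s["pixels"]);cv2.imwrite("pics/t1.png",t["pixels"])
for n in "slot_block slot_mouth gauge_center pick_grip pick_tip pick_loop hook_stand hook_tip tape_center bottle_mid stamp_mid clamp_mid cable_end".split():
    a=pinpoint(n,s);b=pinpoint(n,t)
    print(n,*[(np.round(q["xy"],1).tolist(),round(q["confidence"],2)) for q in a[:2]],'|',*[(np.round(q["xy"],1).tolist(),round(q["confidence"],2)) for q in b[:2]])
    if a and b:
        X,r=tri([s,t],[a[0]["xy"],b[0]["xy"]]);print("   ",np.round(X,4),np.round(r,4))
print(get_state()["time"],tcp_to_grasp)
for c in(s,t):print(-np.array(c["R"]).T@c["t"],c["fx"])
E
```

```text
slot_block ([422.6, 258.5], 0.84) ([302.8, 336.9], 0.32) | ([436.3, 267.9], 0.7) ([341.9, 229.4], 0.16)
    [ 0.5365 -0.1882 -0.0075] [0.0014 0.0014]
slot_mouth ([412.6, 271.2], 0.97) | ([410.4, 279.7], 0.94)
    [ 5.080e-01 -1.233e-01  2.000e-04] [0.0006 0.0006]
gauge_center ([422.5, 252.4], 0.5) | ([434.3, 267.8], 0.71)
    [ 0.5352 -0.1803  0.0134] [0.0006 0.0006]
pick_grip ([303.2, 336.6], 0.62) | ([278.1, 297.2], 0.62)
    [0.4708 0.1998 0.0126] [0.0016 0.0016]
pick_tip | ([319.4, 237.2], 0.76)
pick_loop ([300.3, 298.2], 0.87) | ([290.9, 276.6], 0.83)
    [0.5218 0.1665 0.0532] [0.0043 0.0043]
hook_stand ([195.3, 309.6], 0.71) | ([230.6, 213.9], 0.67)
    [ 0.6778  0.3195 -0.0029] [0.002 0.002]
hook_tip ([220.3, 279.5], 0.63) ([303.3, 295.8], 0.15) | ([213.8, 263.9], 0.85)
    [0.548  0.317  0.1491] [0.0016 0.0016]
tape_center | ([223.4, 220.4], 0.69) ([231.2, 213.9], 0.42)
bottle_mid ([380.0, 224.2], 0.89) | ([419.7, 223.9], 0.71) ([436.1, 268.6], 0.18)
    [ 0.6383 -0.1398  0.0548] [0.0001 0.0001]
stamp_mid ([420.7, 253.7], 0.72) ([364.3, 262.2], 0.61) | ([370.6, 251.6], 0.43)
    [ 0.5255 -0.0637  0.0702] [0.0637 0.0637]
clamp_mid ([246.7, 249.6], 0.83) ([361.0, 263.9], 0.37) | ([290.0, 190.5], 0.78)
    [0.7244 0.1669 0.057 ] [0.0044 0.0044]
cable_end ([314.1, 267.2], 0.74) | ([342.3, 229.6], 0.72)
    [0.6366 0.0464 0.0094] [0.0074 0.0074]
1.4 -0.0188
[-0.09518897  0.58761528  0.65209518] 499.5188593654573
[0.52362598 0.05899467 1.11205012] 452.60984657165017
```

View pics/s1.png

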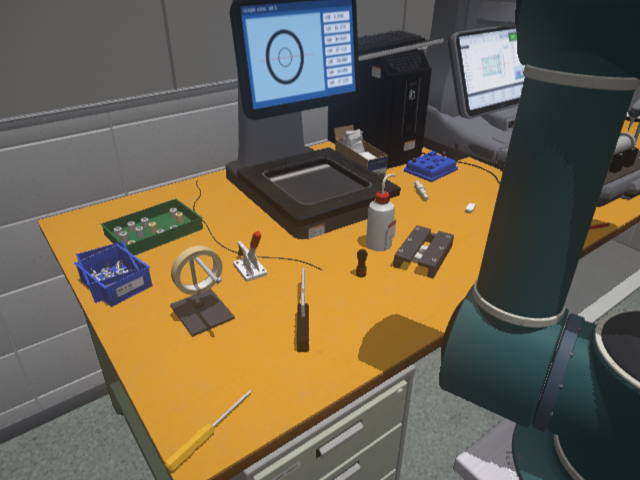

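View pics/t1.png

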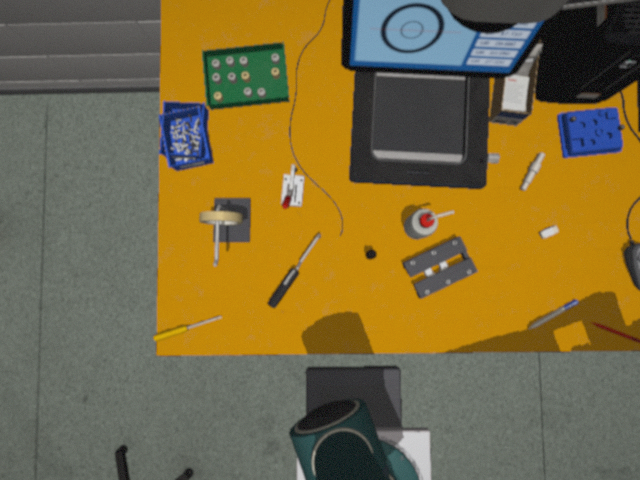

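The scene picture shows the pick at about (302,320), the stand with its tape at about (200,280), the stamp at (361,262), the bottle at (380,225) and the block at (423,250). The top view shows the block's slot mouth at (410,280), facing left and toward the robot, with the bright gauge in the gap at about (434,268). Next I'll fit planar poses.

```bash
cat >> h.py <<'E'
from scipy.optimize import least_squares
def proj(c,X):
    p=np.array(c["R"])@X+np.array(c["t"]);return np.array([c["fx"]*p[0]/p[2]+c["cx"],c["fy"]*p[1]/p[2]+c["cy"]])
def place(p,m):
    x,y,a=p;return np.array([x+np.cos(a)*m[0]-np.sin(a)*m[1],y+np.sin(a)*m[0]+np.cos(a)*m[1],m[2]])
def fit(obs,p0): # obs: (cam,uv,model)
    f=lambda p:np.concatenate([proj(c,place(p,m))-u for c,u,m in obs])
    r=least_squares(f,p0,x_scale=[.01,.01,.1],loss='soft_l1');return r.x,np.abs(r.fun).reshape(-1,2).round(1)
E
python3 - <<'E'
from h import *
s=camera("scene");t=camera("top")
M=dict(pick=dict(pick_grip=(0,0,.016),pick_tip=(.175,0,0),pick_loop=(.055,0,.0625)),
 block=dict(slot_block=(0,0,0),slot_mouth=(-.075,0,.012)),stand=dict(hook_stand=(0,0,0),hook_tip=(-.128,0,.15)))
P0=dict(pick=(.47,.2,-.6),block=(.53,-.18,-1.15),stand=(.68,.32,0))
for k in M:
    ob=[]
    for n,m in M[k].items():
        for c in(s,t):
            q=pinpoint(n,c)
            if q and q[0]["confidence"]>.5: ob.append((c,np.array(q[0]["xy"]),np.array(m)))
    p,r=fit(ob,P0[k]);print(k,p.round(4),np.degrees(p[2]).round(1),r.tolist())
rg=regions_of("slot_block",t)[0]["region"].astype(np.uint8)
cn=max(cv2.findContours(rg,0,2)[0],key=cv2.contourArea)[:,0]
W=np.array([atz(t,u,.034)[:2] for u in cn],np.float32);b=cv2.minAreaRect(W*1000);print("blk rect",b)
for nm in["pick_grip"]:
    rg=regions_of(nm,t)[0]["region"];v,u=np.nonzero(rg);W=np.array([atz(t,x,.035)[:2] for x in zip(u,v)]);m=W.mean(0);e=np.linalg.svd(W-m,full_matrices=False)[2][0];print(m,np.degrees(np.arctan2(e[1],e[0])),((W-m)@e).min(),((W-m)@e).max())
for n,z,uv in(("gauge",.018,None),("stamp",.063,(370.6,251.6)),("cable",.01,(342.3,229.6)),("bottle",.06,(419.7,223.9))):
    if n=="gauge": uv=pinpoint("gauge_center",t)[0]["xy"]
    print(n,atz(t,uv,z if n!="gauge" else .009).round(4))
print(atz(s,(364.3,262.2),.0315),atz(s,pinpoint("gauge_center",s)[0]["xy"],.009))
g=get_state();print(g["ee_pos"],g["orientation"])
E
```

```text
pick [ 0.4723  0.196  -0.6312] -36.2 [[1.0, 1.0], [1.8, 0.6], [1.6, 1.2], [0.4, 1.4]]
block [ 0.5385 -0.1873 -1.2059] -69.1 [[1.0, 2.3], [2.1, 0.0], [0.3, 5.1], [0.1, 1.0]]
stand [ 0.672   0.3172 -0.0258] -1.5 [[0.1, 0.8], [0.2, 0.7], [0.3, 2.8], [0.1, 0.1]]
blk rect ((538.7869262695312, -187.92056274414062), (97.8716049194336, 155.6066131591797), 24.614290237426758)
[0.50395234 0.17670226] 145.2146537455591 -0.13736084493636863 0.06446789866373896
gauge [ 0.5353 -0.1866  0.009 ]
stamp [ 0.5745 -0.0232  0.063 ]
cable [0.6319 0.0406 0.01  ]
bottle [ 0.6376 -0.1389  0.06  ]
[ 0.5659119  -0.02861566  0.0315    ] [ 0.53193691 -0.17409031  0.009     ]
[ 0.25273839 -0.62592068  0.21865989] [ 1.66448304e-05  9.81646289e-01  1.90710679e-01 -2.50017396e-06]
```

```bash
python3 -m handwheel '[[[0,1.3,5.14,0,0,0,7.7],[0,1.3,5.14,0,0,0,7.7],[0,1.3,5.14,0,0,0,7.7],[0,1.3,5.14,0,0,0,7.7],[0,1.3,5.14,0,0,0,7.7],[0,1.3,5.14,0,0,0,7.7],[0,1.3,5.14,0,0,0,7.7],[0,1.3,5.14,0,0,0,7.7],[0,1.3,5.14,0,0,0,7.7],[0,1.3,5.14,0,0,0,7.7],[0,1.3,5.14,0,0,0,7.7],[0,1.3,5.14,0,0,0,7.7],[0,1.3,5.14,0,0,0,7.7],[0,1.3,5.14,0,0,0,7.7],[0,1.3,5.14,0,0,0,7.7],[0,1.3,5.14,0,0,0,7.7]]]'
cat >> h.py <<'E'
from scipy.spatial.transform import Rotation as Ro
def wrist():
    g=get_state();c=camera("wrist");T=np.eye(4);q=g["orientation"];T[:3,:3]=Ro.from_quat([q[1],q[2],q[3],q[0]]).as_matrix();T[:3,3]=g["ee_pos"]
    W=T@np.array(c["tool_from_camera"]);c["R"]=W[:3,:3].T;c["t"]=-W[:3,:3].T@W[:3,3];return c
def pose():
    g=get_state();q=g["orientation"];R=Ro.from_quat([q[1],q[2],q[3],q[0]]).as_matrix()
    print("t",g["time"],"tcp",np.round(g["ee_pos"],4),"yaw_y",np.degrees(np.arctan2(R[1,1],R[0,1])).round(2),"tiltz",R[:,2].round(3),"w",g["gripper_width"],"F",np.round(g["wrist_force"],1))
E
python3 - <<'E'
from h import *
pose();w=wrist();cv2.imwrite("pics/w1.png",w["pixels"])
ob=[]
for n,m in dict(pick_grip=(0,0,.016),pick_tip=(.175,0,0),pick_loop=(.055,0,.0625)).items():
    q=pinpoint(n,w)
    print(n,[(np.round(i["xy"],1).tolist(),round(i["confidence"],2)) for i in q[:2]])
    if q: ob.append((w,np.array(q[0]["xy"]),np.array(m)))
if len(ob)>1: print(fit(ob,(.472,.196,-.62)))
E
```

```text
time: 4.4
ee_pos: [0.4608, 0.1984, 0.2189]
orientation: [0.0, 0.297, 0.955, 0.0]
wrist_force: [0.4, -0.2, -0.2]
gripper_width: 1.002
grasp_force: 0.0
t 4.4 tcp [0.4608 0.1984 0.2189] yaw_y 55.47 tiltz [ 0.001  0.    -1.   ] w 1.0015967420563592 F [ 0.4 -0.2 -0.2]
pick_grip [([332.4, 223.9], 0.59)]
pick_tip []
pick_loop [([330.7, 298.2], 0.72), ([294.7, 420.8], 0.43)]
(array([ 0.47584508,  0.20050892, -0.64402625]), array([[0. , 0.1],
       [0. , 0.1]]))
```

View pics/w1.png

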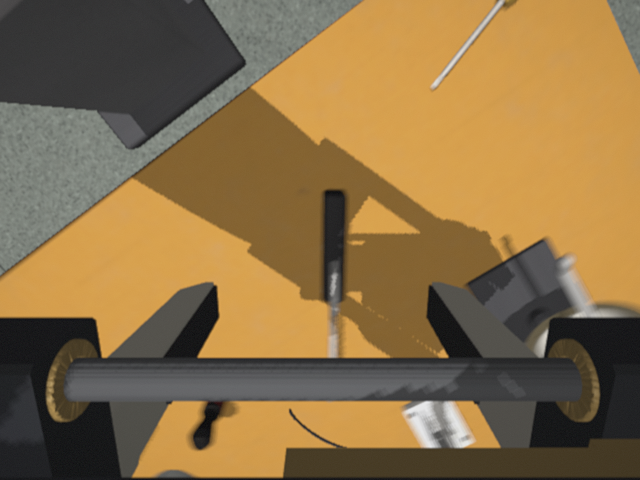

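The wrist view shows the handle standing upright in the picture from (335,190) to (333,300), between the fingers. I'll measure its outline.

```bash
python3 - <<'E'
from h import *
w=wrist();im=w["pixels"].max(2)
L=[]
for v in(196,205,215,225,235,245,255,265):
    u=np.nonzero(im[v,300:370]<70)[0]+300
    e=[atz(w,(x,v),.032)[:2] for x in(u.min(),u.max()+1)];L.append(np.mean(e,0));print(v,u.min(),u.max(),np.linalg.norm(e[0]-e[1]).round(4))
L=np.array(L);d=L[-1]-L[0];print(np.degrees(np.arctan2(d[1],d[0])),L[0],L[-1])
v=np.nonzero(im[150:260,335]<70)[0]+150;print("back edge",v.min(),atz(w,(335,v.min()),.032))
a=np.arctan2(d[1],d[0]);print("grip",atz(w,(335,v.min()),.032)[:2]+.03*np.array([np.cos(a),np.sin(a)]))
E
```

```text
196 322 345 0.0211
205 322 345 0.0213
215 322 345 0.0214
225 322 344 0.0207
235 322 344 0.0208
245 322 344 0.0209
255 322 343 0.0202
265 321 343 0.0212
-35.57402158906392 [0.45186595 0.21618977] [0.50396913 0.17892328]
back edge 191 [0.44871977 0.21940232 0.032     ]
grip [0.47312071 0.20194969]
```

```bash
python3 -m handwheel '[[[0,1.24,0.24,-4,0,0,-1.1],[0,0,0,-5,0,0,0],[0,0,0,-5,0,0,0],[0,0,0,-4.5,0,0,0],[0,0,0,-2.9,0,0,0],[0,0,0,0,0,0,0],[255,0,0,0,0,0,0],[255,0,0,0,0,0,0],[255,0,0,0,0,0,0],[255,0,0,0,0,0,0],[255,0,0,0,0,0,0],[255,0,0,0,0,0,0],[255,0,0,0,0,0,0]]]'; python3 -c "
from h import *
pose();print(get_state()['grasp_force'])"
```

```text
time: 6.28
ee_pos: [0.4731, 0.1989, 0.0046]
orientation: [-0.0, 0.308, 0.951, -0.0]
wrist_force: [0.1, 0.3, 0.2]
gripper_width: 0.294
grasp_force: 0.0
t 6.275 tcp [0.4731 0.1989 0.0046] yaw_y 54.09 tiltz [-0. -0. -1.] w 0.2939212287389458 F [0.1 0.3 0.2]
0.0
```

```bash
python3 -m handwheel '[[[255,0,0,0,0,0,0],[255,0,0,0,0,0,0],[255,0,0,0,0,0,0],[255,0,0,0,0,0,0],[255,0,0,4,0,0,0],[255,0,0,4,0,0,0],[255,0,0,4,0,0,0],[255,0,0,0,0,0,0]]]'; python3 - <<'E'
from h import *
pose();s=camera("scene");t=camera("top");print(get_state()["grasp_force"])
for n,z in(("pick_tip",.12),("pick_loop",.18),("gauge_center",.009)):
    a=pinpoint(n,s);b=pinpoint(n,t);print(n,[(np.round(i["xy"],1),i["confidence"]) for i in a[:1]+b[:1]])
    if a and b: print(tri([s,t],[a[0]["xy"],b[0]["xy"]]))
p=s["pixels"][180:380,220:460];cv2.imwrite("pics/s2.png",cv2.resize(p,None,fx=3,fy=3,interpolation=2))
E
```

```text
time: 7.28
ee_pos: [0.4743, 0.1993, 0.1277]
orientation: [0.002, 0.308, 0.951, 0.001]
wrist_force: [0.2, 0.6, -1.9]
gripper_width: 0.234
grasp_force: 29.9
t 7.275 tcp [0.4743 0.1993 0.1277] yaw_y 54.09 tiltz [ 0.004  0.002 -1.   ] w 0.23392064979087085 F [ 0.2  0.6 -1.9]
29.904890656471252
pick_tip [(array([316.3, 234.2]), 0.58)]
pick_loop [(array([298.7, 238.6]), 0.87), (array([282.9, 276.4]), 0.74)]
(array([0.52206582, 0.16846669, 0.18723086]), [np.float64(0.0027360873964178043), np.float64(0.0027360873964177982)])
gauge_center [(array([422.8, 254.8]), 0.63), (array([282.7, 277.3]), 0.61)]
(array([0.43561716, 0.10222618, 0.19962416]), [np.float64(0.10402315689989027), np.float64(0.10402315689989015)])
```

View pics/s2.png

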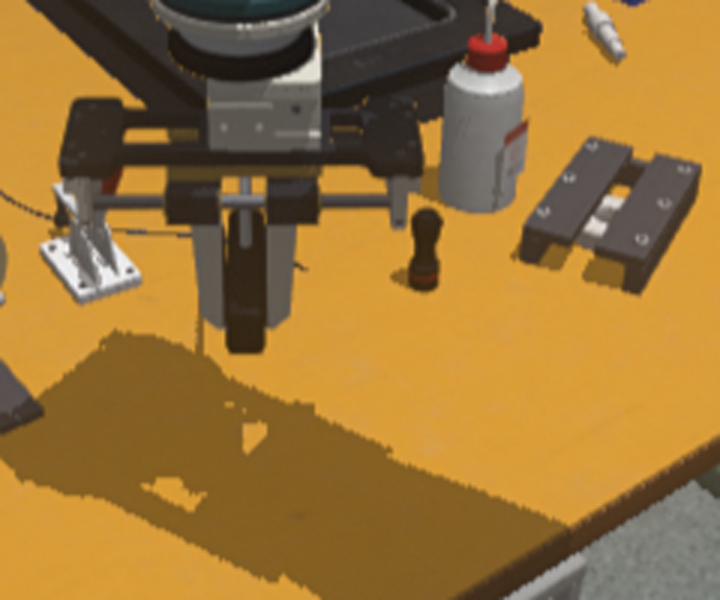

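The scene crop shows the pick level and held in the fingers. The gauge shows in the gap near crop (605,212), bright either side of its bore. I'll rectify the block area at gauge-top height to locate the bore.

```bash
python3 - <<'E'
from h import *
out=[]
for n in("top","scene"):
    c=camera(n)
    for z in(.034,.018):
        O=np.array([.5388,-.188]);a=np.radians(-65.4);ex=np.array([np.cos(a),np.sin(a)]);ey=np.array([-ex[1],ex[0]])
        # 400x240 px, 2.2 px/mm ; columns=block x, rows=-block y
        S=2.0
        src=[];dst=[]
        for i,j in((-.09,-.06),(.09,-.06),(.09,.06),(-.09,.06)):
            q=O+i*ex+j*ey;src.append(proj(c,np.array([*q,z])));dst.append((200+i*1000*S,140-j*1000*S))
        H=cv2.getPerspectiveTransform(np.float32(src),np.float32(dst));I=cv2.warpPerspective(c["pixels"],H,(400,280),flags=cv2.INTER_CUBIC)
        for x in range(0,400,40): cv2.line(I,(x,0),(x,5),(0,255,0),1)
        for x in range(0,280,40): cv2.line(I,(0,x+20),(5,x+20),(0,255,0),1)
        out.append(I)
cv2.imwrite("pics/rect.png",np.vstack([np.hstack(out[:2]),np.hstack(out[2:])]))
E
```

```text
(no output)
```

View pics/rect.png

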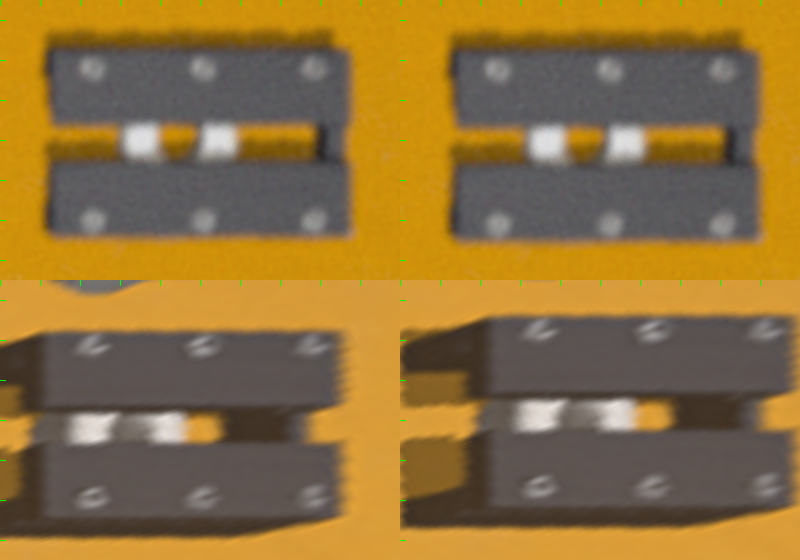

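```bash
python3 -m handwheel '[[[255,-0.2,-3.7,0,0,0,-4.9],[255,-0.2,-3.7,0,0,0,-4.9],[255,-0.2,-3.7,0,0,0,-4.9],[255,-0.2,-3.7,0,0,0,-4.9],[255,-0.2,-3.7,0,0,0,-4.9],[255,-0.2,-3.7,0,0,0,-5],[255,0,0,-3.5,0,0,0],[255,0,0,-3.5,0,0,0],[255,0,0,0,0,0,0],[255,0,0,0,0,0,0]]]'; cat > look.py <<'E'
from h import *
import sys
pose();g=get_state();q=g["orientation"];R=Ro.from_quat([q[1],q[2],q[3],q[0]]).as_matrix();y=R[:2,1];ex=np.array([y[1],-y[0]])
p=np.array(g["ee_pos"]);und=p[2]-.0046
out=[]
for n in("scene","top"):
    c=camera(n)
    for k,d,z in(("pick_tip",.174,0),("pick_loop",.054,.0625)):
        X=np.array([*(p[:2]+d*ex),und+z]);a=pinpoint(k,c);print(n,k,X.round(4),proj(c,X).round(1),[(i["xy"],round(i["confidence"],2)) for i in a[:1]])
    u=proj(c,np.array([*(p[:2]+.174*ex),und]));x,yv=int(u[0]),int(u[1])
    I=c["pixels"][max(0,yv-45):yv+45,x-65:x+65];I=cv2.resize(I,(520*1,360),interpolation=cv2.INTER_CUBIC);print("crop org",x-65,max(0,yv-45),"x4");out.append(cv2.resize(I,(400,277)) if 0 else I)
cv2.imwrite(sys.argv[1],cv2.resize(np.hstack(out),None,fx=.75,fy=.75) if 0 else np.vstack(out)[:, :][:, :])
E
python3 look.py pics/l1.png; python3 -c "
import cv2;i=cv2.imread('pics/l1.png');import numpy as np;cv2.imwrite('pics/l1b.png',cv2.resize(np.hstack([i[:360],i[360:]]),(800,277)))"
```

```text
time: 9.02
ee_pos: [0.4617, -0.023, 0.056]
orientation: [0.0, 0.54, 0.842, 0.0]
wrist_force: [0.3, 0.0, -0.9]
gripper_width: 0.233
grasp_force: 29.9
t 9.025 tcp [ 0.4617 -0.023   0.056 ] yaw_y 24.6 tiltz [ 0.001 -0.    -1.   ] w 0.23286399250810635 F [ 0.3  0.  -0.9]
scene pick_tip [ 0.5342 -0.1812  0.0514] [424.6 238.5] []
scene pick_loop [ 0.4842 -0.0721  0.1139] [409.  239.8] []
crop org 359 193 x4
top pick_tip [ 0.5342 -0.1812  0.0514] [438.5 268.2] [([438.3, 269.5], 0.69)]
top pick_loop [ 0.4842 -0.0721  0.1139] [395.6 291.4] []
crop org 373 223 x4
```

View pics/l1b.png

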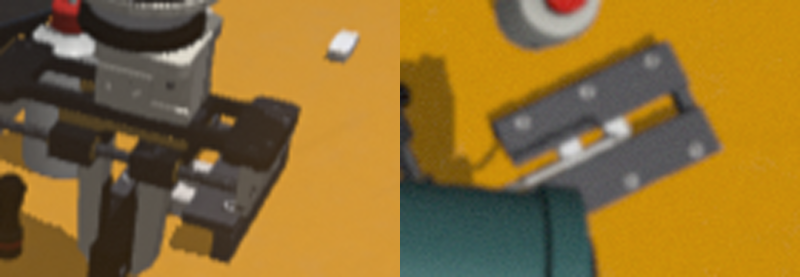

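The top crop shows the light-coloured neck running to about full-picture (444,265), roughly along the gap and slightly toward the near lip. I'll rectify this view at neck height and at gauge height in the tool's frame.

```bash
cat > rect.py <<'E'
from h import *
import sys
pose();g=get_state();q=g["orientation"];R=Ro.from_quat([q[1],q[2],q[3],q[0]]).as_matrix();y=R[:2,1];ex=np.array([y[1],-y[0]]);ey=y
p=np.array(g["ee_pos"]);und=p[2]-.0046;O=p[:2]+.174*ex
c=camera("top");out=[]
for z in(und+.049,.034,.018):
    src=[];dst=[];S=3
    for i,j in((-.1,-.06),(.1,-.06),(.1,.06),(-.1,.06)):
        src.append(proj(c,np.array([*(O+i*ex+j*ey),z])));dst.append((250+i*1000*S,95-j*1000*S))
    I=cv2.warpPerspective(c["pixels"],cv2.getPerspectiveTransform(np.float32(src),np.float32(dst)),(500,190),flags=cv2.INTER_CUBIC)
    for x in range(10,500,30): cv2.line(I,(x,0),(x,6),(0,255,0),1)
    cv2.line(I,(250,0),(250,15),(0,0,255),1);cv2.line(I,(0,95),(12,95),(0,0,255),1);cv2.line(I,(488,95),(500,95),(0,0,255),1);out.append(I)
cv2.imwrite(sys.argv[1],np.vstack(out))
E
python3 rect.py pics/r2.png
```

```text
t 9.325 tcp [ 0.4615 -0.0231  0.0554] yaw_y 24.6 tiltz [ 0.001 -0.    -1.   ] w 0.23164269366641163 F [-0.3 -0.6 -2.1]
```

View pics/r2.png

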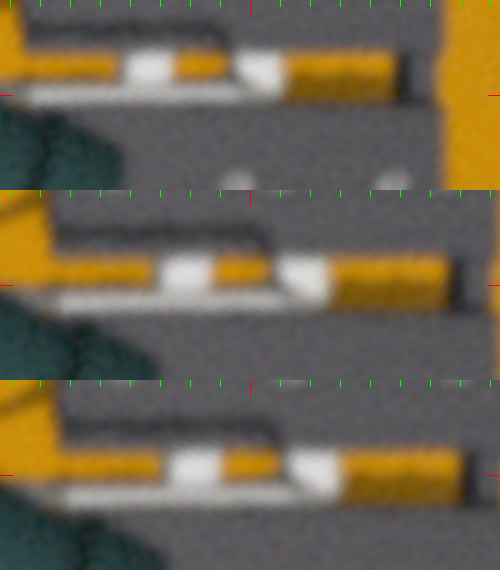

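```bash
python3 -m handwheel '[[[255,1.25,-2.73,0,0,0,0],[255,0,0,0,0,0,0],[255,0,0,0,0,0,0]]]'; python3 rect.py pics/r3.png; python3 - <<'E'
import cv2,numpy as np
i=cv2.imread('pics/r3.png')[:190].astype(int)
for r in range(84,105,3): print(r,[int(i[r,x,0]) for x in range(200,300,5)])
E
```

```text
time: 9.75
ee_pos: [0.4735, -0.0503, 0.0546]
orientation: [-0.0, 0.54, 0.841, 0.0]
wrist_force: [-0.4, -0.7, -1.6]
gripper_width: 0.235
grasp_force: 29.9
t 9.75 tcp [ 0.4735 -0.0503  0.0546] yaw_y 24.57 tiltz [-0.  0. -1.] w 0.23477167786101424 F [-0.4 -0.7 -1.6]
84 [138, 130, 134, 137, 133, 137, 138, 130, 121, 111, 105, 90, 66, 39, 22, 14, 14, 13, 14, 24]
87 [152, 151, 151, 153, 151, 155, 154, 146, 134, 119, 112, 98, 66, 38, 23, 15, 14, 15, 11, 17]
90 [160, 159, 161, 161, 160, 164, 163, 152, 141, 124, 110, 99, 67, 33, 23, 18, 17, 18, 15, 13]
93 [162, 159, 160, 161, 160, 163, 162, 151, 138, 122, 106, 94, 65, 37, 25, 21, 24, 28, 25, 21]
96 [154, 152, 150, 154, 156, 154, 152, 145, 129, 112, 98, 84, 64, 43, 34, 32, 31, 38, 40, 34]
99 [137, 138, 137, 138, 143, 140, 135, 129, 116, 99, 87, 75, 62, 53, 45, 45, 44, 46, 50, 48]
102 [120, 119, 119, 122, 123, 121, 116, 112, 101, 89, 78, 70, 62, 60, 59, 58, 56, 57, 58, 57]
```

View pics/r3.png

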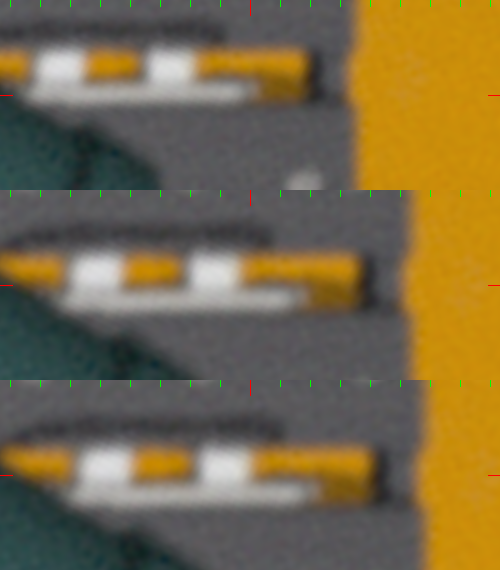

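The neck end sits at the predicted place (column 257, row 92), and the gauge is about 27.5 mm behind it. I'll check the gauge's sideways offset in the first top picture, from the shape of the bore edges.

```bash
python3 - <<'E'
from h import *
c=camera("top");px=cv2.imread("pics/t1.png")
O=np.array([.5388,-.188]);a=np.radians(-65.4);ex=np.array([np.cos(a),np.sin(a)]);ey=np.array([-ex[1],ex[0]])
S=4
src=[];dst=[]
for i,j in((-.09,-.06),(.09,-.06),(.09,.06),(-.09,.06)):
    src.append(proj(c,np.array([*(O+i*ex+j*ey),.018])));dst.append((200+i*1000*S,60-j*1000*S))
I=cv2.warpPerspective(px,cv2.getPerspectiveTransform(np.float32(src),np.float32(dst)),(400,120),flags=cv2.INTER_CUBIC)[:,:,0].astype(float)
for r in range(20,110,5):
    row=I[r];th=110;d=np.nonzero(np.diff((row>th).astype(int)))[0]
    print("y mm",(60-r)/S,((d-200)/S).round(1),int(row[60:320].max()))
E
```

```text
y mm 10.0 [] 100
y mm 8.75 [-25.5 -21.8   8.2  10.5] 113
y mm 7.5 [-34.  -18.2   5.   20.2] 138
y mm 6.25 [-35.2 -17.5   4.2  21.2] 164
y mm 5.0 [-36.  -17.2   3.8  21.5] 186
y mm 3.75 [-36.2 -17.2   3.5  22. ] 200
y mm 2.5 [-36.5 -17.2   3.2  22. ] 212
y mm 1.25 [-37.  -17.2   3.2  22. ] 215
y mm 0.0 [-37.  -17.2   3.   22. ] 216
y mm -1.25 [-37.  -17.2   3.2  22.2] 215
y mm -2.5 [-36.8 -17.5   3.   22.2] 215
y mm -3.75 [-36.5 -17.5   3.   22. ] 214
y mm -5.0 [-36.5 -17.5   2.5  21.8] 208
y mm -6.25 [-35.8 -17.8   2.5  21.5] 195
y mm -7.5 [-35.2 -17.8   2.8  21. ] 177
y mm -8.75 [-34.2 -18.    3.2  19.8] 152
y mm -10.0 [-33.  -18.5   3.5  18.2] 134
y mm -11.25 [-28.  -27.2 -27.  -21. ] 117
```

```bash
python3 -m handwheel '[[[255,-1.13,2.53,0,0,0,0],[255,0,0,0,0,0,0],[255,0,0,-2,0,0,0],[255,0,0,-1.2,0,0,0],[255,0,0,-0.5,0,0,0],[255,0,0,0,0,0,0]]]'; python3 -m handwheel '[[[255,0,0,-0.4,0,0,0],[255,0,0,-0.3,0,0,0],[255,0,0,-0.2,0,0,0],[255,0,0,0,0,0,0]]]'
```

```text
time: 10.6
ee_pos: [0.4623, -0.0252, 0.0176]
orientation: [-0.0, 0.54, 0.841, -0.0]
wrist_force: [-0.5, 0.1, -1.8]
gripper_width: 0.235
grasp_force: 29.9
time: 11.1
ee_pos: [0.4623, -0.0251, 0.0085]
orientation: [-0.0, 0.54, 0.841, -0.0]
wrist_force: [0.7, 0.7, -1.5]
gripper_width: 0.235
grasp_force: 29.9
```

```bash
python3 -m handwheel '[[[255,-0.2,0.45,0,0,0,0],[255,-0.3,0.65,0,0,0,0],[255,-0.4,0.85,0,0,0,0],[255,-0.4,0.9,0,0,0,0],[255,-0.4,0.9,0,0,0,0]]]'; python3 - <<'E'
from h import *
t=camera("top");s=camera("scene")
print([(i["xy"],i["confidence"],atz(t,i["xy"],.009)) for i in pinpoint("gauge_center",t)[:1]])
pose();cv2.imwrite("pics/mid.png",t["pixels"])
E
```

```text
time: 11.72
ee_pos: [0.445, 0.0131, 0.0087]
orientation: [0.0, 0.54, 0.842, 0.0]
wrist_force: [2.1, -1.6, -1.4]
gripper_width: 0.236
grasp_force: 29.9
[([422.3, 274.5], 0.57, array([ 0.51986046, -0.15135755,  0.009     ]))]
t 11.875 tcp [0.4452 0.013  0.0087] yaw_y 24.64 tiltz [ 0.  0. -1.] w 0.23310624598571697 F [-0.3  0.  -2.3]
```

```bash
python3 -m handwheel '[[[255,-0.4,0.88,0,0,0,0],[255,-0.4,0.88,0,0,0,0],[255,-0.4,0.88,0,0,0,0],[255,-0.4,0.88,0,0,0,0],[255,-0.4,0.88,0,0,0,0],[255,-0.4,0.88,0,0,0,0],[255,-0.4,0.88,0,0,0,0],[255,-0.4,0.88,0,0,0,0],[255,-0.4,0.88,0,0,0,0],[255,-0.3,0.6,0,0,0,0],[255,-0.15,0.3,0,0,0,0],[255,0,0,0,0,0,0]]]'; python3 - <<'E'
from h import *
t=camera("top");s=camera("scene");O=np.array([.5388,-.188]);a=np.radians(-65.4);ex=np.array([np.cos(a),np.sin(a)])
for c in(t,s):
  for i in pinpoint("gauge_center",c)[:1]:
    X=atz(c,i["xy"],.009);print(i["xy"],i["confidence"],X,"blk x",(X[:2]-O)@ex)
pose()
I=s["pixels"][180:330,330:530];J=t["pixels"][220:370,330:530]
cv2.imwrite("pics/out.png",cv2.resize(np.hstack([I,J]),None,fx=2,fy=2,interpolation=2))
E
```

```text
time: 13.38
ee_pos: [0.4048, 0.1008, 0.0087]
orientation: [-0.0, 0.54, 0.842, 0.0]
wrist_force: [-0.0, 0.5, -2.0]
gripper_width: 0.235
grasp_force: 29.9
[387.1, 288.6] 0.94 [ 0.48697598 -0.06551069  0.009     ] blk x -0.1329450458303939
[401.2, 282.0] 0.62 [ 0.48683218 -0.06510651  0.009     ] blk x -0.13337240255335878
t 13.575 tcp [0.4049 0.1005 0.0086] yaw_y 24.58 tiltz [-0.  0. -1.] w 0.23296047902290867 F [-0.2 -0.4 -1.5]
```

View pics/out.png

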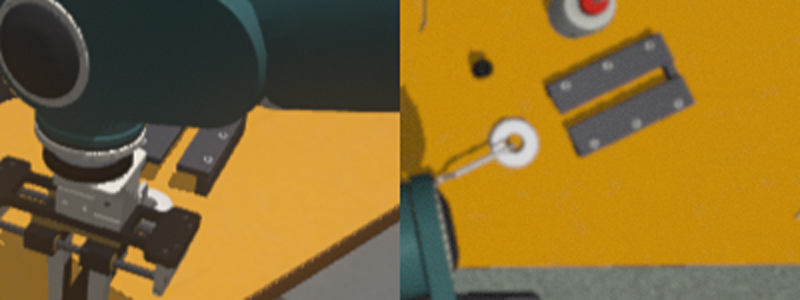

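The right half (top view) shows the gauge lying flat outside the block, with the pin in its bore at crop (515,143). I'll drag it a little further, back the pin to the bore centre, lift, and go to the stand.

```bash
python3 -m handwheel '[[[255,-0.3,0.65,0,0,0,0],[255,-0.3,0.65,0,0,0,0],[255,0,0,0,0,0,0],[255,0.17,-0.37,0,0,0,0],[255,0,0,0,0,0,0],[255,0,0,1,0,0,0],[255,0,0,1.5,0,0,0],[255,0,0,3,0,0,0],[255,0,0,5,0,0,0],[255,0,0,5,0,0,0],[255,0,0,4.5,0,0,0],[255,1.8,4.3,0,0,0,-4.4],[255,1.8,4.3,0,0,0,-4.4],[255,1.8,4.3,0,0,0,-4.4],[255,1.8,4.3,0,0,0,-4.4],[255,1.8,4.3,0,0,0,-4.4],[255,1.7,4,0,0,0,-4.1],[255,0,0,0,0,0,0]]]'; python3 - <<'E'
from h import *
pose()
t=camera("top");s=camera("scene");O=np.array([.5388,-.188]);a=np.radians(-65.4);ex=np.array([np.cos(a),np.sin(a)])
ob=[]
for nm,c in(("t",t),("s",s)):
  for k in("gauge_center","hook_tip","hook_stand","pick_loop","tape_center"):
    q=pinpoint(k,c);print(nm,k,[(i["xy"],round(i["confidence"],2)) for i in q[:1]])
    if k=="gauge_center" and q: X=atz(c,q[0]["xy"],.009);print(X,(X[:2]-O)@ex)
    if k=="hook_tip" and q: print(atz(c,q[0]["xy"],.15))
E
```

```text
time: 15.82
ee_pos: [0.5078, 0.3668, 0.2088]
orientation: [-0.0, 0.716, 0.698, -0.0]
wrist_force: [-0.6, 0.1, -1.9]
gripper_width: 0.233
grasp_force: 29.9
t 15.825 tcp [0.5078 0.3668 0.2088] yaw_y -1.46 tiltz [-0.001 -0.    -1.   ] w 0.23291678527609766 F [-0.6  0.1 -1.9]
t gauge_center [([381.0, 292.2], 0.87)]
[ 0.47849956 -0.05058743  0.009     ] -0.1500423867178674
t hook_tip [([211.8, 263.3], 0.64)]
[0.55019772 0.32238872 0.15      ]
t hook_stand [([233.2, 215.0], 0.79)]
t pick_loop [([373.0, 252.1], 0.73)]
t tape_center [([226.1, 217.5], 0.71)]
s gauge_center [([398.3, 288.1], 0.7)]
[ 0.47525998 -0.04516689  0.009     ] -0.15631950953380566
s hook_tip [([221.6, 277.9], 0.92)]
[0.54833133 0.31255155 0.15      ]
s hook_stand [([199.0, 308.4], 0.94)]
s pick_loop [([229.2, 230.2], 0.56)]
s tape_center [([196.2, 272.8], 0.75)]
```

```bash
python3 -m handwheel '[[[255,-0.3,0.5,-3,0,0,0],[255,0,0,-4,0,0,0],[255,0,0,-3.6,0,0,0],[255,0,0,0,0,0,0]]]'; python3 - <<'E'
from h import *
pose();g=get_state();q=g["orientation"];R=Ro.from_quat([q[1],q[2],q[3],q[0]]).as_matrix();y=R[:2,1];ex=np.array([y[1],-y[0]]);p=np.array(g["ee_pos"]);und=p[2]-.0046
L=np.array([*(p[:2]+.054*ex),und+.0625]);T=np.array([*(p[:2]+.174*ex),und])
out=[]
for n,(x0,y0,w,h,f) in dict(scene=(190,240,90,110,5),top=(190,180,110,137,4)).items():
    c=camera(n);im=c["pixels"]
    for k,X in(("pick_loop",L),("pick_tip",T),("hook_tip",np.array([.546,.319,.15]))):
        a=pinpoint(k,c);print(n,k,X.round(4),"pred",proj(c,X).round(1),[(i["xy"],round(i["confidence"],2)) for i in a[:1]])
    I=cv2.resize(im[y0:y0+h,x0:x0+w],(int(w*f*.88),int(h*f)) if 0 else (w*f,h*f),interpolation=cv2.INTER_CUBIC)
    out.append(I[:548] if I.shape[0]>548 else cv2.copyMakeBorder(I,0,548-I.shape[0],0,0,0))
o=np.hstack(out);print(o.shape);cv2.imwrite("pics/hk.png",cv2.resize(o,(800,int(548*800/o.shape[1]))))
E
```

```text
time: 16.92
ee_pos: [0.5034, 0.3691, 0.1001]
orientation: [-0.0, 0.716, 0.698, -0.002]
wrist_force: [-0.9, -0.2, -1.4]
gripper_width: 0.234
grasp_force: 29.9
t 16.925 tcp [0.5034 0.3691 0.1001] yaw_y -1.51 tiltz [-0.004 -0.003 -1.   ] w 0.23447978373859604 F [-0.9 -0.2 -1.4]
scene pick_loop [0.502  0.3151 0.158 ] pred [233.  288.2] []
scene pick_tip [0.4988 0.1952 0.0955] pred [296.4 292.3] [([295.6, 295.1], 0.62)]
scene hook_tip [0.546 0.319 0.15 ] pred [218.8 279.9] [([195.0, 309.7], 0.49)]
top pick_loop [0.502  0.3151 0.158 ] pred [214.1 286. ] [([216.1, 285.4], 0.81)]
top pick_tip [0.4988 0.1952 0.0955] pred [274.8 286. ] [([232.1, 214.3], 0.34)]
top hook_tip [0.546 0.319 0.15 ] pred [213.4 265.2] [([215.9, 263.5], 0.79)]
(548, 890, 3)
```

View pics/hk.png

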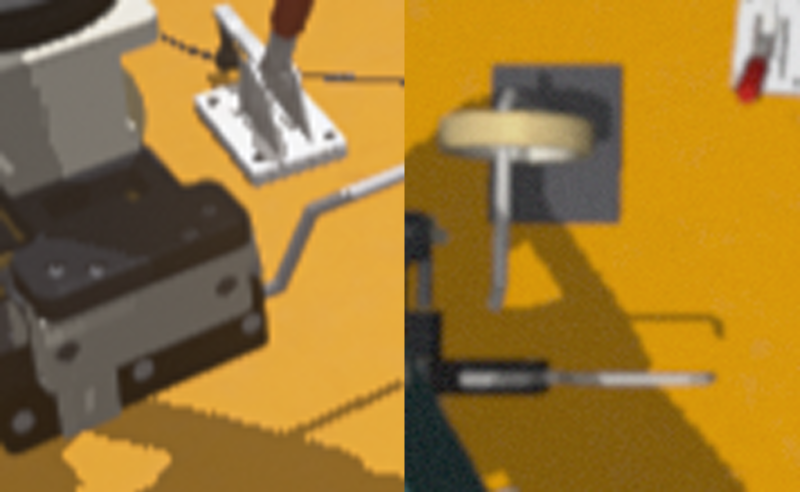

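The left half (scene) is mostly hidden by the gripper. The right half (top) shows the loop at crop x 458–525, y 380 and the hook from its tip at (497,305) up to the tape at (505,110), so the loop is nearly in line with the hook. I'll convert these to positions.

```bash
python3 - <<'E'
from h import *
c=camera("top")
for n,u,v,z in(("tip",497,306,.15),("bar1",502,200,.144),("bar2",504,165,.144),("loop0",458,380,.15),("loop1",525,380,.15),("looptop",492,380,.165),("tapeL",440,130,.109),("tapeR",592,135,.109),("tapefront",505,152,.15),("plate1",620,222,.008),("plate2",620,66,.008),("plate3",492,66,.008),("pickend",715,379,.142)):
    X=atz(c,((u-404.5)/3.596+190,v/3.596+180),z);print(n,X.round(4))
E
```

```text
tip [0.5463 0.314  0.15  ]
bar1 [0.6098 0.3128 0.144 ]
bar2 [0.6309 0.3117 0.144 ]
loop0 [0.5029 0.337  0.15  ]
loop1 [0.5023 0.2972 0.15  ]
looptop [0.5029 0.3127 0.165 ]
tapeL [0.6574 0.361  0.109 ]
tapeR [0.6527 0.2659 0.109 ]
tapefront [0.6381 0.3095 0.15  ]
plate1 [0.6057 0.2675 0.008 ]
plate2 [0.7131 0.2674 0.008 ]
plate3 [0.7146 0.3557 0.008 ]
pickend [0.5013 0.1857 0.142 ]
```

```bash
python3 -m handwheel '[[[255,0,-0.05,0.2,0,0,0],[255,0,0,0,0,0,0]]]' | head -2; python3 -m handwheel '[[[255,1.5,0,0,0,0,0],[255,1,0,0,0,0,0],[255,1,0,0,0,0,0],[255,1,0,0,0,0,0],[255,1,0,0,0,0,0],[255,0,0,0,0,0,0]]]'
```

```text
time: 17.62
ee_pos: [0.5046, 0.3694, 0.105]
time: 18.38
ee_pos: [0.5601, 0.3693, 0.1045]
orientation: [-0.0, 0.717, 0.698, -0.0]
wrist_force: [-0.2, 0.4, -1.0]
gripper_width: 0.234
grasp_force: 29.9
```

```bash
python3 -m handwheel '[[[255,1,0,0,0,0,0],[255,1,-0.1,0,0,0,0],[255,0.9,0,0,0,0,0],[255,0,0,0,0,0,0],[255,0,0,-0.5,0,0,0],[255,0,0,-0.5,0,0,0],[255,0,0,-0.4,0,0,0],[255,0,0,0,0,0,0]]]'; python3 -m handwheel '[[[255,0,0,-0.3,0,0,0],[255,0,0,-0.2,0,0,0],[255,0,0,-0.2,0,0,0],[255,0,0,0,0,0,0]]]'
```

```text
time: 19.38
ee_pos: [0.5883, 0.3683, 0.0902]
orientation: [-0.0, 0.716, 0.698, -0.0]
wrist_force: [-0.7, -0.8, -0.8]
gripper_width: 0.234
grasp_force: 29.9
time: 19.88
ee_pos: [0.5891, 0.3688, 0.0847]
orientation: [0.0, 0.716, 0.698, 0.001]
wrist_force: [1.7, 2.1, 4.9]
gripper_width: 0.235
grasp_force: 30.0
```

```bash
python3 -m handwheel '[[[255,0,0,0.1,0,0,0],[200,0,0,0,0,0,0],[170,0,0,0,0,0,0],[135,0,0,0,0,0,0],[135,0,0,0,0,0,0],[135,0,0,0,0,0,0],[135,0,0,0,0,0,0]]]'; python3 - <<'E'
from h import *
for n in("top","scene"):
    c=camera(n);cv2.imwrite(f"pics/rel_{n}.png",c["pixels"])
    for k in("pick_loop","pick_tip","tape_center","hook_tip"):
        print(n,k,[(i["xy"],round(i["confidence"],2)) for i in pinpoint(k,c)[:1]])
    print(proj(c,np.array([.587,.3135,.144])),proj(c,np.array([.584,.194,.08])))
E
```

```text
time: 20.75
ee_pos: [0.5885, 0.3684, 0.0846]
orientation: [0.0, 0.716, 0.698, -0.0]
wrist_force: [0.2, -0.6, -0.2]
gripper_width: 0.471
grasp_force: 0.0
top pick_loop [([197.9, 248.2], 0.74)]
top pick_tip [([276.0, 252.7], 0.58)]
top tape_center [([222.2, 217.4], 0.58)]
top hook_tip [([213.9, 264.8], 0.83)]
[216.75056344 246.19850942] [276.04847368 248.46774456]
scene pick_loop [([206.9, 270.1], 0.8)]
scene pick_tip []
scene tape_center [([361.8, 263.5], 0.68)]
scene hook_tip []
[211.1738778  270.27154356] [272.08784339 276.47785904]
```

```bash
python3 -m handwheel '[[[135,0,0,1,0,0,0],[135,0,0,2,0,0,0],[135,0,0,3,0,0,0],[135,0,0,5,0,0,0],[135,0,0,5,0,0,0],[135,0,0,4,0,0,0],[135,-3,-3,0,0,0,0],[135,-5,-3,0,0,0,0],[135,-5,-3,0,0,0,0],[135,-5,-5,0,0,0,0],[135,0,-5,0,0,0,0],[135,0,-5,0,0,0,0],[135,0,-5,0,0,0,0],[135,0,0,0,0,0,0],[135,0,0,0,0,0,0],[135,0,0,0,0,0,0],[135,0,0,0,0,0,0]]]'; python3 - <<'E'
from h import *
cs=[camera("top"),camera("scene")]
for n in"pick_loop pick_tip pick_grip tape_center hook_tip gauge_center bottle_mid stamp_mid clamp_mid".split():
    q=[pinpoint(n,c)[:1] for c in cs];print(n,[[(np.round(i["xy"],1).tolist(),round(i["confidence"],2)) for i in a] for a in q],tri(cs,[a[0]["xy"] for a in q])[0].round(4) if all(q) else "")
I=cs[1]["pixels"][200:350,140:340];J=cs[0]["pixels"][180:330,170:370]
cv2.imwrite("pics/fin.png",cv2.resize(np.hstack([I,J]),None,fx=2,fy=2,interpolation=2))
a=cv2.imread("pics/s1.png");d=cv2.absdiff(a,cs[1]["pixels"]).max(2);
for n,(x,y) in dict(bottle=(380,225),stamp=(361,262),clamp=(250,258)).items(): print(n,d[y-20:y+20,x-12:x+12].mean())
E
```

```text
time: 23.38
ee_pos: [0.4143, 0.085, 0.2847]
orientation: [-0.0, 0.716, 0.698, -0.0]
wrist_force: [-0.6, 0.8, 0.3]
gripper_width: 0.471
grasp_force: 0.0
pick_loop [[([217.4, 244.5], 0.67)], [([210.3, 270.7], 0.77)]] [0.591  0.3133 0.1406]
pick_tip [[([274.9, 250.6], 0.58)], [([270.7, 284.0], 0.93)]] [0.5804 0.1992 0.0663]
pick_grip [[([196.0, 245.5], 0.83)], [([181.7, 302.6], 0.75)]] [0.5923 0.3728 0.0974]
tape_center [[([222.8, 217.6], 0.95)], [([198.7, 273.3], 0.67)]] [0.6546 0.3119 0.0976]
hook_tip [[([214.8, 264.8], 0.61)], [([220.2, 279.9], 0.94)]] [0.5469 0.3163 0.1484]
gauge_center [[([383.0, 295.9], 0.64)], [([403.3, 287.7], 0.91)]] [ 0.4698 -0.0549  0.0089]
bottle_mid [[], [([378.2, 223.2], 0.85)]] 
stamp_mid [[([372.2, 253.5], 0.52)], [([363.2, 260.8], 0.68)]] [ 0.5713 -0.0296  0.0318]
clamp_mid [[([289.0, 189.0], 0.68)], [([248.9, 249.9], 0.89)]] [0.7258 0.1658 0.0557]
bottle 12.911458333333334
stamp 15.010416666666666
clamp 17.571875
```

```bash
python3 -c "
from rig import close_job
print(close_job())"
```

```text
the job is handed in; nothing more can be done
None
```

The gauge lies flat about 45 mm clear of the block and the pick hangs by its loop on the hook, with the tape still hanging behind it. The last camera measurements put the stamp and clamp where they started; the bottle was found only in the scene view, at its starting spot. The job was handed in at about 23.5 s, and the result of the judging was not shown.

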